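# Catch the photometer cover and lower it shut

### The arm

A 6-joint arm with a two-finger parallel gripper is mounted at the origin on the work surface. World frame = base frame: x ahead of the robot, y to its left, z up, the work surface at z = 0. Lengths are in m, angles in rad, forces in N, time in s.
With the tool pointing down it reaches from about 0.35 to 1 m from the base axis. Payload 7.1 kg.
Tool frame: the origin (TCP) lies on the centre line of the jaws, within the pads' length; the fingertips stand 17 mm ahead of it and the grasp point (between the pads) lies 2 mm behind it (env.tips_ahead is the distance from the TCP to the fingertips, in m); z points along the fingers, y is the line along which they close (so a half turn about z gives the same grasp; the last joint's range is limited). The gripper opens to 85 mm and grips with 20 to 120 N. Pads are 22 mm wide; open, the fingers measure 114 mm over their backs; the gripper's body (76 mm by 85 mm) begins 54 mm behind the grasp point. The pads swing forward as they close: fully open they stand 13 mm farther back than shut.
Start: joints at [-1.198, 0.423, 1.63, -0, 1.089, -0.019], TCP at [0.239, -0.578, 0.248] pointing down, gripper open.
Joint ranges: [-3, 3], [-0.9, 2.11], [0.09, 2.58], [-1.31, 4.45], [0.11, 2.69], [-2.54, 2.54]. Speed limits (rad/s): [2.39, 2.39, 3.01, 3.14, 3.14, 3.14].

### API

Orientations are given as a unit quaternion [x, y, z, w].
In Python, from bench import env gives the robot as it stands.
- The arm moves only by the tool move_arm, never from a script. Its argument "moves" is a list of rows, each a list of 6 numbers: the shift along the world's x, y, z normalised to -1 to 1, where 1 is 50 mm, then the turn, a rotation vector about the world's x, y, z normalised to -1 to 1, where 1 is 2 pi rad. In form: [[dx, dy, dz, wx, wy, wz], ...]. A call has 1 to 12 rows; each row shifts and turns the commanded pose from where the row before left it; what a row does not reach is not made up. A row lasts 1/8 s, in which the tool goes at most 62.5 mm and 10.7 degrees, less where a joint would pass 70% of its speed; a pose out of reach is approached as far as the arm can. A call with a number of a shift or a turn outside -1 to 1 is refused whole. A call with a gripper value outside its range is refused whole. "fingers" is the closure, from 0 (fully open) to 1 (shut), set as the call begins (left out, the last holds). The fingers move at their own pace and stop on an object; "force" is the grip in N (left out, the last holds). Time passes only in rows, so rows that do not move let the fingers close. It gives the time, the measured TCP pose, the force, the opening and the grip force at its end, in the units of the state.
- env.get_obs(): the state, without advancing time (a new reading comes with each control period).
- env.grab_frame(name): name is "scene" or "top" or "wrist"; returns a dict with "color" (480x640x3 uint8, red, green, blue), "vfov" (degrees; the focal length in pixels is half the picture's height over the tangent of half this angle, whatever the lens; pixels are square), "cx", "cy" (the principal point, pixels), "cam_to_world" (4x4, takes a point from camera to world coordinates); the wrist camera has in their place "hand_eye" (4x4, takes a point from camera to tool coordinates, whose origin is the TCP and whose axes are the flange's). Camera axes: x right, y up, looking along -z (the intrinsics and any distortion apply to the point x, -y, -z); pixel columns grow to the right and rows downward; lengths in m; the calibration is good to about 2 mm. The wrist camera is an equidistant fisheye: a pixel r from the principal point sees the ray r / f radians off the axis. A picture is of the moment at which its call begins: read the wrist's pose just before it. There is no depth.
- env.close_job(): hands the job in; it is judged then, once.
The state is a dict: "time_s": time; "q": joint angles; "dq": joint speeds; "tau": joint torques, N m; "ee_pos": TCP position; "ee_rot": TCP orientation; "ft_force": force on the tool from outside, world axes, zero at the start; "moment": the same for the moment, N m; "grip_width": opening from 0.0 (shut) to 1.0 (fully open); "grasp_force": force on a finger pad.
Only numpy, scipy, OpenCV 4.12 (cv2) and the standard library are available. Lean on these libraries where they do the work, as an engineer would, in place of code of your own. Each camera call takes 0.05 s, during which the arm holds its last target. There are 200 camera calls.

### The job

Shut the photometer's sample cover without a slam: with a fingertip behind its free edge tip it forward past its balance point so that it falls away from the finger, catch it from underneath on the back of a finger before it is more than about two thirds of the way down, and lower it slowly on the finger until it lies fully shut, then draw the finger out and move clear. Only touch the cover lightly, do not pinch or squeeze it or let it drop the last part, and leave the glassware and boxes standing around it where they are.

Things in the scene. Friction and masses are not known exactly. Their poses are not given: they have to be found in the camera images.
- photometer: Off-white bench photometer, fixed: 220 mm deep, 260 wide, top 100 high. Origin on the bench under the cover's hinge, mid-width; x front to rear, y left, z up. Front face at x = -95 mm, rear at +125; a grey housing on top from x = +73 to +123 is 129 high. Its front looks to the robot's right, its left side is next to the robot. Sample well, 90 mm wide, in the top ahead of the hinge.
- cover (a joint): Hinge angle (rad) of the grey sample cover: 0 shut, lying level on the top; 1.57 upright; 1.9 at the start, leaning back on its stop. It balances at about 1.5. Weak damper, hardly any friction: let go forward of balance, it falls faster and faster, is down in 1.5 to 3 s and slams at 1 to 1.7 rad/s.
- cover_hinge (a point): Middle of the cover's hinge axis, 100.5 mm above the bench, level with the shut cover's underside; the axis runs along the photometer's y. The cover turns easily: 1 N at its free edge tips it or carries it, but a finger leaning on the edge towards the hinge can jam instead of turning it: follow the edge along its arc.
- cover_edge (a point): Middle of the cover's free edge, at the underside (the face towards the photometer's front while it stands up). The cover is a plain plate, 120 mm from hinge to edge, 110 wide, 8 thick, 0.13 to 0.20 kg, no handle; its outer face is 8 mm behind this point. Shut, it overhangs the front face by 25 mm, so a finger can be under its edge.
- amber_bottle: Bystander: amber glass bottle, 60 mm across and 130 mm tall, standing behind the photometer, loose. Origin: centre of its underside.
- jar: Bystander: white plastic jar, 60 mm across and 75 mm tall, standing right of the photometer, loose. Origin: centre of its underside.
- beaker: Bystander: glass beaker, 68 mm across and 85 mm tall, standing by the photometer's right front corner, loose. Origin: centre of its underside.
- vial: Bystander: small capped glass vial, 22 mm across and 44 mm tall, standing on the photometer's top left of the cover, loose. Origin: centre of its underside.
- cuvette_tray: Bystander: white divided plastic tray, 70 x 45 x 25 mm, lying on the photometer's top right of the cover, loose. Origin: centre of its underside.
- tip_box: Bystander: blue box of pipette tips with clear top, 90 x 120 x 65 mm, standing in front and right of the photometer, loose. Origin: centre of its underside.

How it is judged:
On the way, in this order (a step that is already met when the one before it is completed fails the run):
1. the cover, tipped past its balance point, falls forward free of the fingers (value of joint cover between 0.5 and 1.5 rad and velocity of joint cover below -0.05 rad/s and contact force between the fingers and cover below 0.02 N), for 0.1 s.
2. the falling cover is caught on a finger: it bears on the fingers and no longer falls freely, while still at least 0.3 rad open (value of joint cover between 0.3 and 1.45 rad and velocity of joint cover between -0.7 and 0.3 rad/s and contact force between the fingers and cover above 0.08 N), for 0.15 s.
At the end, for the whole second after the job is handed in: The cover is shut (hinge angle under 0.03 rad), nothing touches it, and every bystander stands within 25 mm of where it was and within 0.2 rad of upright (value of joint cover below 0.03 rad and contact force between the fingers and cover below 0.02 N and distance of each of amber_bottle, jar, beaker, vial, cuvette_tray, tip_box from where it was at the start of the episode below 0.025 m and angle between each of amber_bottle, jar, beaker, vial, cuvette_tray, tip_box's own z axis and vertical below 0.2 rad).
It fails at once if the cover comes down faster than 0.8 rad/s between 0.45 and 0.06 rad open (a slam) (value of joint cover between 0.06 and 0.45 rad and velocity of joint cover below -0.8 rad/s).
It fails at once if the fingers pinch or press the cover with more than 18 N (contact force between the fingers and cover above 18 N).
It fails at once if a bystander is lifted, carried, pushed more than 25 mm or tipped over (not (distance of amber_bottle from where it was at the start of the episode below 0.025 m) or not (distance of jar from where it was at the start of the episode below 0.025 m) or not (distance of beaker from where it was at the start of the episode below 0.025 m) or not (distance of vial from where it was at the start of the episode below 0.025 m) or not (distance of cuvette_tray from where it was at the start of the episode below 0.025 m) or not (distance of tip_box from where it was at the start of the episode below 0.025 m) or not (angle between amber_bottle's own z axis and vertical below 0.2 rad) or not (angle between jar's own z axis and vertical below 0.2 rad) or not (angle between beaker's own z axis and vertical below 0.2 rad) or not (angle between vial's own z axis and vertical below 0.2 rad) or not (angle between cuvette_tray's own z axis and vertical below 0.2 rad) or not (angle between tip_box's own z axis and vertical below 0.2 rad)).
It also fails if it takes over 43 s, if anything falls off the work surface, if the arm or the gripper's body presses on something with over 40 N, if the wrist force passes 120 N, or if a joint passes its speed limit or range.

## Working session

There is one attempt and no reset: what is moved stays moved. The work goes in short steps, Python scripts to look and compute and a tool call to move; the robot and the scene stay as the last step left them, time stands still between calls to the robot, and variables do not carry over. Pictures are saved under pics/ and viewed, at most 12 in all, crops included, and the job is handed in when it is done.

Besides the shell and the picture viewer there is one more tool, called after "Request:" as name([rows], argument=value, ...), one row to a line, values as JSON. move_arm: Moves the arm, as the interface text tells. Scaled input: -1 to 1 covers 50 mm each way for a shift and 2 pi rad each way for a turn. Its arguments: {"type":"object","properties":{"moves":{"type":"array"},"fingers":{"type":"number"},"force":{"type":"number"}},"required":["moves"]}

```bash
mkdir -p pics; ls
cat > h.py <<'E'
import numpy as np, cv2
from bench import env
E
python3 - <<'E'
from h import *
import json
o=env.get_obs(); print(o)
d={}
for n in ("scene","top"):
    f=env.grab_frame(n); cv2.imwrite(f"pics/{n}0.png",f["color"][:,:,::-1])
    d[n]={k:np.array(v).tolist() for k,v in f.items() if k!="color"}
    print(n,d[n])
json.dump(d,open("cal.json","w"))
E
```

```text
pics
{'time_s': 0.0, 'q': array([-1.19799278e+00,  4.23823189e-01,  1.63071329e+00,  3.59936530e-06,
        1.08858776e+00, -1.89955182e-02]), 'dq': array([-4.65571627e-04, -8.72402145e-04,  1.58201745e-03, -3.77128306e-04,
        2.53223180e-05,  1.37952199e-03]), 'tau': array([-2.30290258e-03, -5.57387996e+01, -2.81748462e+01, -2.55460573e-04,
        7.19340562e-03, -8.18300180e-06]), 'ee_pos': array([ 0.23849185, -0.57713576,  0.24754754]), 'ee_rot': array([ 9.80872848e-01,  1.94648065e-01, -1.33197114e-04, -7.54120314e-04]), 'ft_force': array([ 0.32538214, -0.52887937, -0.67647483]), 'moment': array([ 0.00082325, -0.04471536, -0.00331163]), 'grasp_force': 0.0, 'grip_width': 1.0039282258678288}
scene {'vfov': 43.999306248456215, 'cx': 313.6653444514886, 'cy': 251.12652666119118, 'cam_to_world': [[0.4519666445401255, -0.5186292425527588, 0.7257753516015072, 1.319656000038066], [0.8920347692245961, 0.262453966484582, -0.3679563642212637, -0.3604344982452376], [0.0003503106639833135, 0.8137208515490194, 0.5812557552719605, 0.6711929459823763], [0.0, 0.0, 0.0, 1.0]]}
top {'vfov': 48.163191046278165, 'cx': 323.08784556962473, 'cy': 227.5486465645323, 'cam_to_world': [[0.02705396013364564, 0.9813734000175492, -0.19019551251037073, 0.36841633425564296], [-0.9996322772605798, 0.026910337716031612, -0.0033382604506828227, 0.00816521543153316], [0.0018421454650970502, 0.19021588646063345, 0.981740557906253, 1.1204300052385534], [0.0, 0.0, 0.0, 1.0]]}
```

View pics/scene0.png

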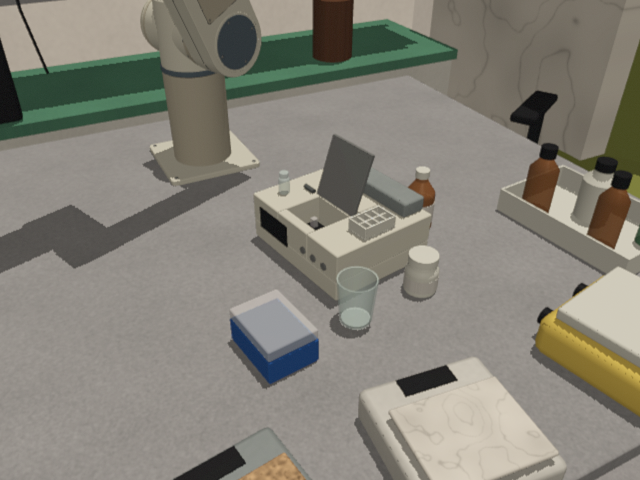

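View pics/top0.png

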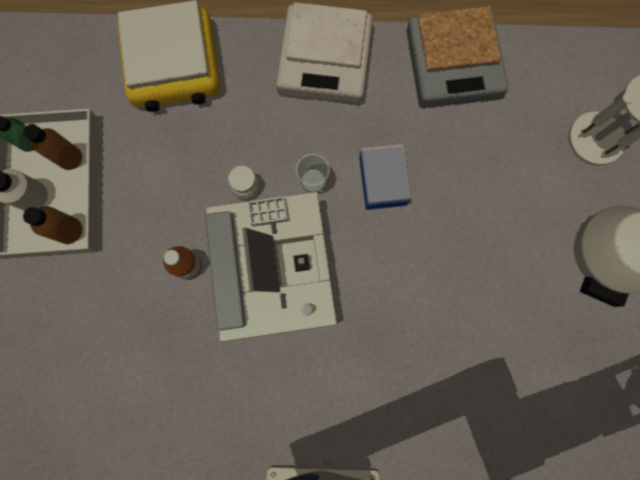

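The scene picture shows the photometer with its cover open at about (345,175). In the top picture, the photometer's top corners are about (319,193), (335,325), (218,340) and (207,207). I'll enlarge both.

Run:
```python
import cv2
a=cv2.imread("pics/top0.png")[180:350,150:350]; cv2.imwrite("pics/topc.png",cv2.resize(a,None,fx=3.5,fy=3.5,interpolation=cv2.INTER_CUBIC))
a=cv2.imread("pics/scene0.png")[125:335,240:445]; cv2.imwrite("pics/scenec.png",cv2.resize(a,None,fx=2.8,fy=2.8,interpolation=cv2.INTER_CUBIC))
```

```text
(no output)
```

View pics/topc.png

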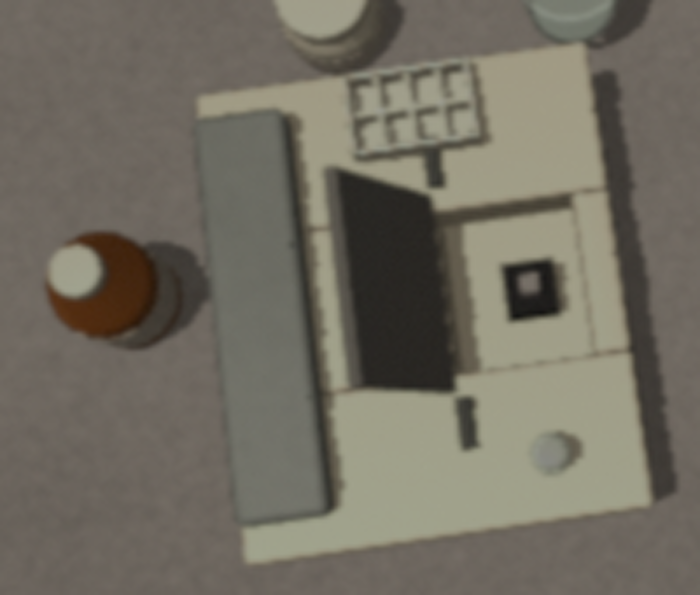

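View pics/scenec.png

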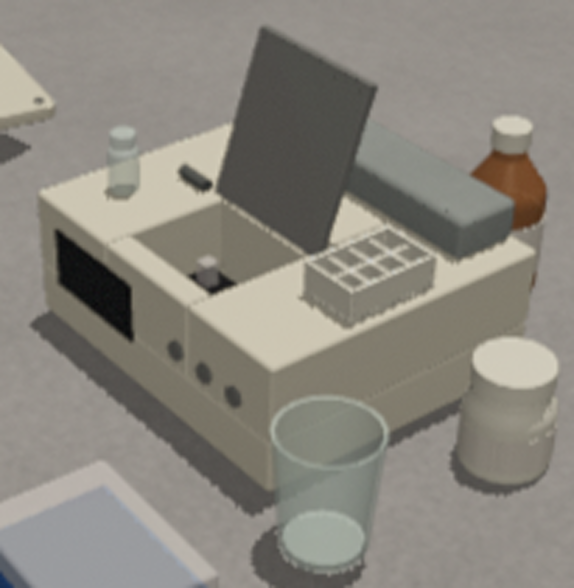

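Crop readings are listed in the script below. I'll fit the photometer's pose and yaw to both views, together with the cover angle, and locate the bystanders.

```bash
cat >> h.py <<'E'
import json
C=json.load(open("cal.json"))
def proj(n,P):
    c=C[n];T=np.linalg.inv(np.array(c["cam_to_world"]));f=240/np.tan(np.radians(c["vfov"])/2)
    p=np.atleast_2d(P)@T[:3,:3].T+T[:3,3]; return np.c_[c["cx"]-f*p[:,0]/p[:,2], c["cy"]+f*p[:,1]/p[:,2]]
def back(n,u,v,z):
    c=C[n];T=np.array(c["cam_to_world"]);f=240/np.tan(np.radians(c["vfov"])/2)
    d=T[:3,:3]@np.array([(u-c["cx"])/f,-(v-c["cy"])/f,-1]);return T[:3,3]+d*(z-T[2,3])/d[2]
E
python3 - <<'E'
from h import *
from scipy.optimize import least_squares
t=lambda l:np.array(l)/3.5+[150,180]
s=lambda l:np.array(l)/2.8+[240,125]
top=t([(583,42),(653,503),(246,562),(197,96),(343,172),(363,385),(430,195),(455,390)])
sc=s([(40,195),(272,372),(533,255),(265,27),(375,87),(318,252),(220,190)])
def pts(th):
    e=(-.12*np.cos(th),.1005+.12*np.sin(th))
    g=lambda x,y,z:(x,y,z)
    FR,FL,RL,RR=(-.095,-.13,.1),(-.095,.13,.1),(.125,.13,.1),(.125,-.13,.1)
    ER,EL=(e[0],-.055,e[1]),(e[0],.055,e[1]);HR,HL=(0,-.055,.1005),(0,.055,.1005)
    return np.array([FR,FL,RL,RR,ER,EL,HR,HL]),np.array([FL,FR,RR,EL,ER,HR,HL])
def W(P,p):
    c,s_=np.cos(p[2]),np.sin(p[2]);return P@np.array([[c,-s_,0],[s_,c,0],[0,0,1]]).T+[p[0],p[1],0]
def res(p):
    a,b=pts(p[3]);return np.r_[proj("top",W(a,p))-top,proj("scene",W(b,p))-sc].ravel()
r=least_squares(res,[.45,.1,1.5,1.9],loss="soft_l1");print(r.x);print(r.fun.reshape(-1,2).round(1))
p=r.x;np.save("pose.npy",p)
print("hinge",W(np.array([[0,0,.1005]]),p))
def loc(q):
    c,s_=np.cos(p[2]),np.sin(p[2]);return (np.array([[c,s_],[-s_,c]])@(q[:2]-p[:2])).round(3)
for n,uv,z in [("bottle",(179,257),.13),("jar",(242,178),.075),("vial",(307.5,309),.144),("tray",(268,211),.125),("beaker",(312,167),.085),("beakerbase",(313,181),0.),("tip",(385,173),.065)]:
    q=back("top",*uv,z);print(n,q.round(3),loc(q))
E
```

```text
[0.49508424 0.09809094 1.74279284 1.89889215]
[[-0.2 -1.3]
 [-0.4  0.2]
 [-1.2  0.7]
 [-1.6 -1. ]
 [-3.  -2.9]
 [-1.1 -0.2]
 [ 0.3 -1. ]
 [ 0.6 -0. ]
 [-2.1 -1.4]
 [-0.3 -0.4]
 [ 1.6 -1.4]
 [-2.2 -1. ]
 [-1.7 -0.8]
 [-1.3  3.7]
 [-3.2  1.1]]
hinge [[0.49508424 0.09809094 0.1005    ]]
bottle [0.497 0.278 0.13 ] [ 0.177 -0.033]
jar [0.668 0.178 0.075] [ 0.049 -0.184]
vial [0.408 0.035 0.144] [-0.047  0.097]
tray [0.59  0.117 0.125] [ 0.002 -0.097]
beaker [0.692 0.037 0.085] [-0.094 -0.184]
beakerbase [0.687 0.037 0.   ] [-0.094 -0.179]
tip [ 0.69  -0.112  0.065] [-0.24  -0.156]
```

The fit holds: the cover angle comes out at 1.899 against the given 1.9, and the sizes agree to about 3 mm. The plan is to use closed fingers as a single bar, with the jaw line in the cover's swing plane. I'll push from behind with the tool steep, hop over the edge, and catch the cover on the back of the upper finger at about 45° pitch.

```bash
cat >> h.py <<'E'
from scipy.spatial.transform import Rotation as R
import os
if os.path.exists("pose.npy"): PP=np.load("pose.npy")
YAW=PP[2]; ex=np.array([np.cos(YAW),np.sin(YAW),0]); ey=np.array([-ex[1],ex[0],0]); ez=np.array([0,0,1.]); H=np.array([PP[0],PP[1],0])
TIP=.017;HT=.0145
def tgt(corner,x,z,phi,y=0.):
    """TCP world for tip corner ('U' upper/rear, 'L' lower/front) at photometer x,z (m), tool pitched phi deg below horizontal"""
    a=np.radians(phi);d=np.cos(a)*ex-np.sin(a)*ez;n=np.sin(a)*ex+np.cos(a)*ez
    return H+x*ex+y*ey+z*ez-TIP*d-(HT if corner=='U' else -HT)*n
def rot(phi):
    a=np.radians(phi);d=np.cos(a)*ex-np.sin(a)*ez;yt=-(np.sin(a)*ex+np.cos(a)*ez)
    return R.from_matrix(np.c_[np.cross(yt,d),yt,d])
def go(corner,x,z,phi,y=0.,p0=None,r0=None):
    o=env.get_obs();p0=o["ee_pos"] if p0 is None else p0;r0=R.from_quat(o["ee_rot"]) if r0 is None else r0
    p=tgt(corner,x,z,phi,y);r=rot(phi)
    print("TCP",p.round(4),"shift",((p-p0)/.05).round(2),"rot",((r*r0.inv()).as_rotvec()/2/np.pi).round(4))
    return p,r
E
python3 - <<'E'
from h import *
print(env.tips_ahead, np.array(env.grab_frame("wrist")["hand_eye"]).round(3))
p,r=go('L',.065,.27,80)
p,r=go('L',.065,.203,80,0,p,r)
E
```

```text
0.017 [[ 0.001  0.957  0.291  0.074]
 [ 1.    -0.001 -0.     0.001]
 [ 0.     0.291 -0.957 -0.125]
 [ 0.     0.     0.     1.   ]]
TCP [0.482  0.1733 0.2893] shift [ 4.87 15.01  0.83] rot [ 0.0265  0.0077 -0.0349]
TCP [0.482  0.1733 0.2223] shift [ 0.    0.   -1.34] rot [0. 0. 0.]
```

Request:
move_arm([
  [0.3, 0.7, 0.4, 0, 0, -0.0175],
  [0.3, 0.9, 0.4, 0, 0, -0.0174],
  [0.3, 0.94, 0.4, 0.0265, 0.0077, 0],
  [0.3, 0.94, 0, 0, 0, 0],
  [0.3, 0.94, 0, 0, 0, 0],
  [0.3, 0.94, 0, 0, 0, 0],
  [0.3, 0.94, 0, 0, 0, 0],
  [0.3, 0.94, 0, 0, 0, 0],
  [0.3, 0.94, 0, 0, 0, 0],
  [0.3, 0.94, 0, 0, 0, 0],
  [0.3, 0.94, 0, 0, 0, 0],
  [0.3, 0.94, 0, 0, 0, 0],
], fingers=1, force=20)

```text
time_s: 1.65
ee_pos: [0.4188, -0.026, 0.3084]
ee_rot: [0.993, 0.086, -0.017, -0.085]
ft_force: [1.0, -0.3, -0.4]
grip_width: 0.002
grasp_force: 0.0
```

Run:
```python
from h import *
o=env.get_obs();print(o["q"].round(2),o["time_s"],o["grip_width"])
p,r=go('L',.07,.29,80)
```

```text
[-0.19  0.07  1.96  0.17  1.19  1.14] 1.65 0.0015505394023607479
TCP [0.4812 0.1782 0.3093] shift [1.25 4.09 0.02] rot [ 0.0009 -0.0029 -0.0003]
```

I'll rehearse the lowering pose in front of the open cover first, to check reach and finger geometry.

Run:
```python
from h import *
p,r=go('U',-.135,.2,40)
p,r=go('U',-.135,.0915,40,0,p,r)
```

```text
TCP [ 0.522  -0.0569  0.1998] shift [ 2.06 -0.62 -2.17] rot [ 0.1103  0.0164 -0.0014]
TCP [ 0.522  -0.0569  0.0913] shift [ 0.    0.   -2.17] rot [0. 0. 0.]
```

Request:
move_arm([
  [0.5, -0.4, 0, 0.0275, 0.004, 0],
  [0.5, -0.22, -0.37, 0.0275, 0.004, 0],
  [0.5, 0, -0.9, 0.0275, 0.004, 0],
  [0.56, 0, -0.9, 0.0278, 0.0044, -0.001],
  [0, 0, -0.8, 0, 0, 0],
  [0, 0, -0.8, 0, 0, 0],
  [0, 0, -0.57, 0, 0, 0],
  [0, 0, 0, 0, 0, 0],
])

```text
time_s: 2.65
ee_pos: [0.5204, -0.0581, 0.0895]
ee_rot: [0.902, 0.078, -0.038, -0.422]
ft_force: [-0.1, -0.2, 1.2]
grip_width: -0.001
grasp_force: 0.0
```

Run:
```python
from h import *
o=env.get_obs();print(o["q"].round(2),o["time_s"])
p,r=go('U',-.135,.0915,40)
f=env.grab_frame("scene")["color"][:,:,::-1]; cv2.imwrite("pics/s1.png",cv2.resize(f[100:340,200:460],None,fx=2.4,fy=2.4,interpolation=cv2.INTER_CUBIC))
for c,x in (('U',-.135),):
    P=H+x*ex+.0915*ez; print("U tip pix",((proj("scene",P)-[200,100])*2.4).round())
print("edge pix",((proj("scene",H+.0388*ex+.214*ez)-[200,100])*2.4).round())
```

```text
[-0.47  0.79  1.73  0.68  1.32  0.51] 2.65
TCP [ 0.522  -0.0569  0.0913] shift [0.03 0.02 0.04] rot [-0.0004 -0.0004 -0.0002]
U tip pix [[174. 322.]]
edge pix [[364. 106.]]
```

View pics/s1.png

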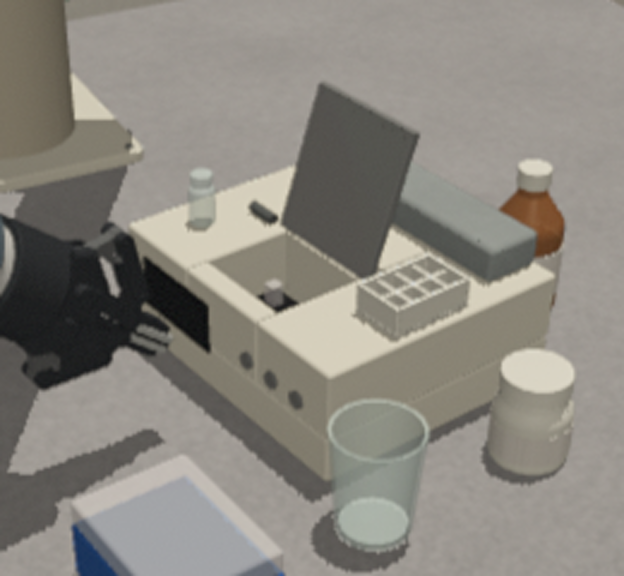

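The hand is in front and clear of everything. The finger tips at about (165,335) look thinner than I assumed, so I'll zoom in.

Run:
```python
from h import *
f=env.grab_frame("scene")["color"][:,:,::-1]; cv2.imwrite("pics/s2.png",cv2.resize(f[180:270,200:290],None,fx=6.5,fy=6.5,interpolation=cv2.INTER_CUBIC))
P0=env.get_obs()["ee_pos"];a=np.radians(40);d=np.cos(a)*ex-np.sin(a)*ez;n=np.sin(a)*ex+np.cos(a)*ez
for t in (.017,-.03,-.055):
  for h in (.0145,.007,0,-.007,-.0145): print(t,h,((proj("scene",P0+t*d+h*n-.011*ey)-[200,180])*6.5).round())
```

```text
0.017 0.0145 [[487. 371.]]
0.017 0.007 [[473. 395.]]
0.017 0 [[460. 417.]]
0.017 -0.007 [[447. 440.]]
0.017 -0.0145 [[433. 463.]]
-0.03 0.0145 [[367. 321.]]
-0.03 0.007 [[352. 346.]]
-0.03 0 [[338. 369.]]
-0.03 -0.007 [[325. 392.]]
-0.03 -0.0145 [[310. 417.]]
-0.055 0.0145 [[299. 293.]]
-0.055 0.007 [[284. 318.]]
-0.055 0 [[270. 342.]]
-0.055 -0.007 [[256. 365.]]
-0.055 -0.0145 [[242. 391.]]
```

View pics/s2.png

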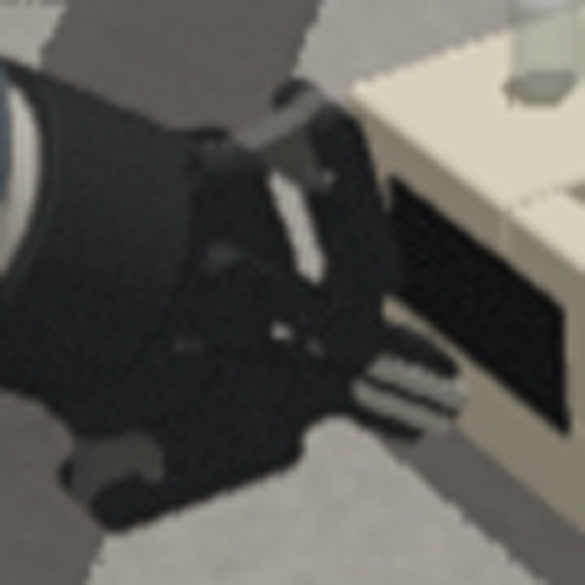

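The zoom shows the tip is a 29 mm bar, rounded over its last ~6 mm. It flares outward more than 27 mm behind the tip. The assumed geometry holds, so I'll go behind the cover.

Run:
```python
from h import *
p,r=go('L',.065,.285,80)
p,r=go('L',.065,.197,80,0,p,r)
p,r=go('L',.050,.197,80,0,p,r)
p,r=go('L',-.009,.197,80,0,p,r)
print(env.get_obs()["ee_pos"],env.get_obs()["time_s"])
```

```text
TCP [0.482  0.1733 0.3043] shift [-0.8   4.64  4.25] rot [-0.1096 -0.0188 -0.0003]
TCP [0.482  0.1733 0.2163] shift [ 0.    0.   -1.76] rot [0. 0. 0.]
TCP [0.4846 0.1585 0.2163] shift [ 0.05 -0.3   0.  ] rot [0. 0. 0.]
TCP [0.4947 0.1004 0.2163] shift [ 0.2  -1.16  0.  ] rot [0. 0. 0.]
[ 0.52187017 -0.05866025  0.09181586] 2.75
```

Request:
move_arm([
  [0, 0, 0.85, 0, 0, 0],
  [0, 0, 0.85, 0, 0, 0],
  [0, 0, 0.85, -0.0274, -0.0047, 0],
  [-0.1, 0.3, 0.85, -0.0274, -0.0047, 0],
  [-0.1, 0.5, 0.85, -0.0274, -0.0047, 0],
  [-0.1, 0.64, 0, -0.0274, -0.0047, 0],
  [-0.1, 0.64, 0, 0, 0, 0],
  [-0.1, 0.64, 0, 0, 0, 0],
  [-0.1, 0.64, 0, 0, 0, 0],
  [-0.1, 0.64, 0, 0, 0, 0],
  [-0.1, 0.64, 0, 0, 0, 0],
  [0, 0, 0, 0, 0, 0],
])

```text
time_s: 4.25
ee_pos: [0.4811, 0.1749, 0.3057]
ee_rot: [0.992, 0.088, -0.007, -0.087]
ft_force: [0.3, 0.8, 0.3]
grip_width: 0.002
grasp_force: 0.0
```

Request:
move_arm([
  [0, 0, -0.6, 0, 0, 0],
  [0, 0, -0.6, 0, 0, 0],
  [0, 0, -0.56, 0, 0, 0],
  [0, 0, 0, 0, 0, 0],
])

```text
time_s: 4.75
ee_pos: [0.4806, 0.1724, 0.2152]
ee_rot: [0.993, 0.086, -0.009, -0.086]
ft_force: [0.6, -0.7, -0.3]
grip_width: -0.002
grasp_force: 0.0
```

Run:
```python
from h import *
o=env.get_obs();print(o["time_s"],o["q"].round(2),o["ft_force"])
go('L',.065,.197,80)
f=env.grab_frame("scene")["color"][:,:,::-1]; cv2.imwrite("pics/s3.png",cv2.resize(f[60:300,220:440],None,fx=2.5,fy=2.5,interpolation=cv2.INTER_CUBIC))
```

```text
4.75 [0.22 0.3  1.92 0.22 0.93 1.49] [ 0.58103082 -0.69481426 -0.32521276]
TCP [0.482  0.1733 0.2163] shift [0.03 0.02 0.02] rot [ 0.0002 -0.0006 -0.0002]
```

View pics/s3.png

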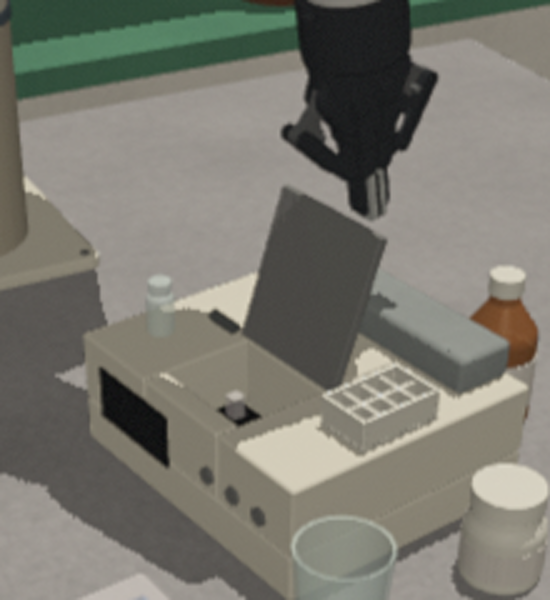

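The finger is behind the cover with its tip at about (375,217), and the cover edge middle is at about (337,213). I'll check that against projection to confirm the tip is below the edge height.

Run:
```python
from h import *
q=lambda x,y,z:((proj("scene",H+x*ex+y*ey+z*ez)-[220,60])*2.5).round().tolist()
P0=env.get_obs()["ee_pos"];a=np.radians(80);d=np.cos(a)*ex-np.sin(a)*ez;n=np.sin(a)*ex+np.cos(a)*ez
for k in (.017,.011):
  for h in (.0145,0,-.0145):
    for y in(-.011,.011): print(k,h,y,((proj("scene",P0+k*d+h*n+y*ey)-[220,60])*2.5).round().tolist())
print("E",q(.0388,-.055,.2141),q(.0388,.055,.2141)," O",q(.0464,-.055,.2115),q(.0464,.055,.2115))
```

```text
0.017 0.0145 -0.011 [[395.0, 211.0]]
0.017 0.0145 0.011 [[375.0, 200.0]]
0.017 0 -0.011 [[380.0, 219.0]]
0.017 0 0.011 [[361.0, 209.0]]
0.017 -0.0145 -0.011 [[365.0, 228.0]]
0.017 -0.0145 0.011 [[345.0, 217.0]]
0.011 0.0145 -0.011 [[395.0, 204.0]]
0.011 0.0145 0.011 [[375.0, 193.0]]
0.011 0 -0.011 [[380.0, 212.0]]
0.011 0 0.011 [[360.0, 202.0]]
0.011 -0.0145 -0.011 [[365.0, 221.0]]
0.011 -0.0145 0.011 [[345.0, 210.0]]
E [[381.0, 238.0]] [[281.0, 184.0]]  O [[389.0, 239.0]] [[289.0, 185.0]]
```

```bash
cat >> h.py <<'E'
def angle(lo=.1,hi=1.95,save=None):
    g0=env.grab_frame("scene")["color"]
    if save: cv2.imwrite(save,cv2.resize(g0[60:300,220:440,::-1],None,fx=2.5,fy=2.5,interpolation=cv2.INTER_CUBIC))
    g=cv2.GaussianBlur(cv2.cvtColor(g0,cv2.COLOR_RGB2GRAY),(0,0),.8).astype(np.float32)
    off=np.array([2.,1.]) # observed image offset of the cover fit, px
    def smp(r,y,th):
        P=H+(-r*np.cos(th))[:,None]*ex+y[:,None]*ey+(.1005+r*np.sin(th))[:,None]*ez
        q=(proj("scene",P)+off).astype(np.float32)
        return cv2.remap(g,q[:,0],q[:,1],cv2.INTER_LINEAR)
    ths=np.arange(lo,hi,.01);sc=[]
    for th in ths:
        r=np.linspace(.03,.115,40);y=np.linspace(-.05,.05,40);T=lambda v:np.full(40,th)
        s1=smp(r,np.full(40,-.051),T(0))-smp(r,np.full(40,-.061),T(0))
        s2=smp(np.full(40,.115),y,T(0))-smp(np.full(40,.125),y,T(0))
        sc.append(np.median(np.abs(s1))+np.median(np.abs(s2)))
    sc=np.array(sc);i=np.argsort(-sc)[:4];print("angle",ths[i].round(2),sc[i].round(0),"t",env.get_obs()["time_s"])
E
python3 - <<'E'
from h import *
angle()
E
```

```text
angle [1.91 1.92 1.93 1.9 ] [128. 127. 125. 125.] t 4.85
```

Request:
move_arm([
  [0.03, -0.16, -0.06, 0, 0, 0],
  [0.03, -0.16, 0, 0, 0, 0],
  [0.03, -0.16, 0, 0, 0, 0],
  [0.03, -0.16, 0, 0, 0, 0],
  [0.03, -0.16, 0, 0, 0, 0],
  [0, 0, 0, 0, 0, 0],
])

```text
time_s: 5.6
ee_pos: [0.4893, 0.1327, 0.2127]
ee_rot: [0.993, 0.086, -0.008, -0.086]
ft_force: [-0.5, -0.1, 0.8]
grip_width: -0.002
grasp_force: 0.1
```

Run:
```python
from h import *
angle()
go('L',.026,.194,80); print(env.get_obs()["ft_force"])
```

```text
angle [1.68 1.69 1.67 1.7 ] [125. 124. 120. 116.] t 5.65
TCP [0.4887 0.1349 0.2133] shift [-0.01  0.04  0.01] rot [ 0.0001 -0.0002 -0.0002]
[-0.27418172 -0.01920319  0.18409881]
```

Request:
move_arm([
  [0.03, -0.15, 0, 0, 0, 0],
  [0.03, -0.15, 0, 0, 0, 0],
  [0.03, -0.15, 0, 0, 0, 0],
  [0.01, -0.08, 0, 0, 0, 0],
])

```text
time_s: 6.15
ee_pos: [0.4943, 0.1063, 0.2128]
ee_rot: [0.992, 0.086, -0.008, -0.087]
ft_force: [-0.8, 0.6, 0.1]
grip_width: 0.001
grasp_force: 0.0
```

Run:
```python
from h import *
angle()
go('L',-.004,.194,80)
angle()
```

```text
angle [0.1  0.11 1.47 1.46] [113. 106. 106. 104.] t 6.2
TCP [0.4938 0.1053 0.2133] shift [-0.01 -0.02  0.01] rot [ 0.0001 -0.0001 -0.0002]
angle [0.1  1.46 0.11 1.47] [113. 112. 111. 108.] t 6.25
```

Run:
```python
from h import *
p,r=None,None
for w in [('L',-.010,.194,80),('L',-.011,.230,80),('U',-.027,.230,70),('U',-.069,.228,60),('U',-.092,.215,50),('U',-.085,.190,42),('U',-.050,.191,42)]:
    p,r=go(*w,0,p,r)
```

```text
TCP [0.4949 0.0994 0.2133] shift [ 0.01 -0.14  0.01] rot [ 0.0001 -0.0001 -0.0002]
TCP [0.495  0.0984 0.2493] shift [ 0.   -0.02  0.72] rot [0. 0. 0.]
TCP [0.503  0.0523 0.241 ] shift [ 0.16 -0.92 -0.16] rot [ 0.0274  0.0048 -0.    ]
TCP [0.5105 0.0094 0.2355] shift [ 0.15 -0.86 -0.11] rot [0.0274 0.0048 0.    ]
TCP [ 0.5146 -0.0143  0.2187] shift [ 0.08 -0.47 -0.34] rot [ 0.0274  0.0048 -0.    ]
TCP [ 0.5135 -0.0077  0.1906] shift [-0.02  0.13 -0.56] rot [ 0.0219  0.0038 -0.    ]
TCP [0.5075 0.0268 0.1916] shift [-0.12  0.69  0.02] rot [0. 0. 0.]
```

Request:
move_arm([
  [0.02, -0.14, 0, 0, 0, 0],
  [0, -0.02, 0.84, 0, 0, 0],
  [0.16, -0.92, -0.16, 0.0274, 0.0048, 0],
  [0.15, -0.86, -0.23, 0.0274, 0.0048, 0],
  [0.08, -0.47, -0.34, 0.0274, 0.0048, 0],
  [-0.02, 0.13, -0.56, 0.0219, 0.0038, 0],
])

```text
time_s: 7.0
ee_pos: [0.5154, -0.0102, 0.1903]
ee_rot: [0.91, 0.078, -0.033, -0.407]
ft_force: [0.2, 0.2, -0.1]
grip_width: -0.004
grasp_force: 0.0
```

Run:
```python
from h import *
angle(.3,1.7,"pics/s4.png")
p,r=go('U',-.085,.190,42)
```

```text
angle [1.26 1.25 1.24 1.27] [132. 130. 129. 126.] t 7.05
TCP [ 0.5135 -0.0077  0.1906] shift [0.02 0.02 0.13] rot [-0.0017 -0.0013  0.0003]
```

View pics/s4.png

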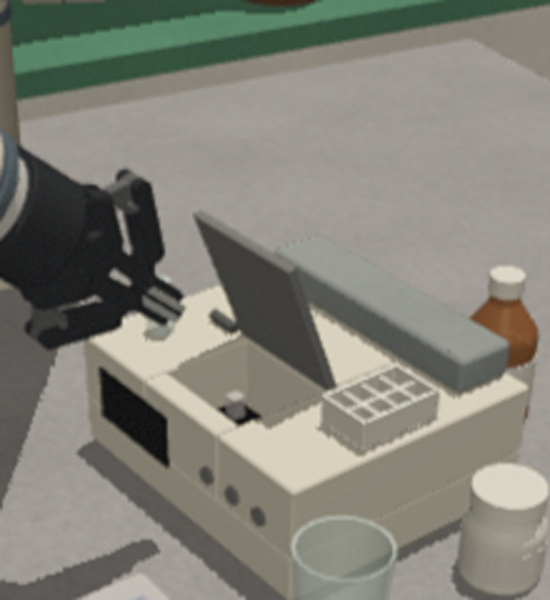

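The picture and the fit agree: the cover is falling free at 1.26 rad, and the finger is in front of it with the tip at about (175,305). Now I'll put the fingertip under it at about 1.0 rad and hold.

Request:
move_arm([
  [-0.05, 0.29, -0.02, 0, 0, 0],
  [-0.05, 0.28, -0.02, 0, 0, 0],
  [0, 0, 0, 0, 0, 0],
  [0, 0, 0, 0, 0, 0],
  [0, 0, 0, 0, 0, 0],
])

```text
time_s: 7.68
ee_pos: [0.5091, 0.0214, 0.1891]
ee_rot: [0.91, 0.08, -0.035, -0.405]
ft_force: [0.7, -0.6, 0.3]
grip_width: -0.002
grasp_force: 0.2
```

Run:
```python
from h import *
angle(.3,1.7)
p,r=go('U',-.056,.188,42); print(env.get_obs()["ft_force"])
angle(.3,1.7)
```

```text
angle [1.04 1.03 1.05 1.06] [76. 74. 66. 59.] t 7.725
TCP [0.5085 0.0209 0.1886] shift [-0.01 -0.01 -0.01] rot [ 0.0001  0.0002 -0.0004]
[-0.38570861 -0.19305464 -1.20138049]
angle [1.03 1.04 1.05 1.02] [74. 72. 64. 57.] t 7.775
```

Request:
move_arm([
  [0, 0, 0, 0, 0, 0],
  [0, 0, 0, 0, 0, 0],
  [0, 0, 0, 0, 0, 0],
  [0, 0, 0, 0, 0, 0],
])

```text
time_s: 8.28
ee_pos: [0.5086, 0.0213, 0.1882]
ee_rot: [0.91, 0.079, -0.036, -0.405]
ft_force: [-0.5, -0.9, -0.1]
grip_width: 0.0
grasp_force: 0.3
```

Run:
```python
from h import *
angle(.3,1.7)
hinge=.1005; ph=42; a=np.radians(ph); rt=.104
p,r=None,None
p=tgt('U',-.056,.188,42); r=rot(42)
for th in np.r_[np.arange(.95,.04,-.1),0.0,-.05]:
    if th>a: T=rt*np.array([-np.cos(th),np.sin(th)])
    else: T=.12*np.array([-np.cos(th),np.sin(th)])+(.12-rt)*np.array([np.cos(a),-np.sin(a)])
    print(round(th,2),T.round(4),end=" ");p,r=go('U',T[0],hinge+T[1],ph,0,p,r)
```

```text
angle [1.03 1.04 1.02 1.05] [76. 70. 62. 60.] t 8.325
0.95 [-0.0605  0.0846] TCP [0.5093 0.0165 0.1857] shift [ 0.02 -0.09 -0.06] rot [0. 0. 0.]
0.85 [-0.0686  0.0781] TCP [0.5107 0.0085 0.1792] shift [ 0.03 -0.16 -0.13] rot [0. 0. 0.]
0.75 [-0.0761  0.0709] TCP [0.5119 0.0011 0.172 ] shift [ 0.03 -0.15 -0.14] rot [0. 0. 0.]
0.65 [-0.0836  0.0619] TCP [ 0.5132 -0.0063  0.163 ] shift [ 0.03 -0.15 -0.18] rot [0. 0. 0.]
0.55 [-0.0904  0.052 ] TCP [ 0.5144 -0.013   0.1531] shift [ 0.02 -0.13 -0.2 ] rot [0. 0. 0.]
0.45 [-0.0962  0.0415] TCP [ 0.5154 -0.0187  0.1426] shift [ 0.02 -0.11 -0.21] rot [0. 0. 0.]
0.35 [-0.1008  0.0304] TCP [ 0.5162 -0.0233  0.1315] shift [ 0.02 -0.09 -0.22] rot [0. 0. 0.]
0.25 [-0.1044  0.019 ] TCP [ 0.5168 -0.0268  0.1201] shift [ 0.01 -0.07 -0.23] rot [0. 0. 0.]
0.15 [-0.1068  0.0072] TCP [ 0.5172 -0.0291  0.1083] shift [ 0.01 -0.05 -0.24] rot [0. 0. 0.]
0.05 [-0.108  -0.0047] TCP [ 0.5174 -0.0303  0.0964] shift [ 0.   -0.02 -0.24] rot [0. 0. 0.]
0.0 [-0.1081 -0.0107] TCP [ 0.5174 -0.0304  0.0904] shift [ 0.   -0.   -0.12] rot [0. 0. 0.]
-0.05 [-0.108  -0.0167] TCP [ 0.5174 -0.0303  0.0844] shift [-0.    0.   -0.12] rot [0. 0. 0.]
```

The cover was caught and is held at 1.03 rad. I'll lower it along the arc at about 0.4 rad/s, checking halfway.

Request:
move_arm([
  [0.01, -0.045, -0.03, 0, 0, 0],
  [0.01, -0.045, -0.03, 0, 0, 0],
  [0.015, -0.08, -0.065, 0, 0, 0],
  [0.015, -0.08, -0.065, 0, 0, 0],
  [0.015, -0.075, -0.07, 0, 0, 0],
  [0.015, -0.075, -0.07, 0, 0, 0],
  [0.015, -0.075, -0.09, 0, 0, 0],
  [0.01, -0.075, -0.09, 0, 0, 0],
  [0.01, -0.065, -0.1, 0, 0, 0],
  [0.01, -0.065, -0.1, 0, 0, 0],
  [0, 0, 0, 0, 0, 0],
])

```text
time_s: 9.7
ee_pos: [0.5149, -0.0128, 0.1524]
ee_rot: [0.91, 0.079, -0.036, -0.405]
ft_force: [0.1, -0.0, -1.1]
grip_width: -0.003
grasp_force: 0.4
```

Run:
```python
from h import *
angle(.1,1.4)
p,r=go('U',-.0904,.1525,42);print(env.get_obs()["ft_force"])
```

```text
angle [0.1  0.11 0.12 0.13] [166. 156. 138. 118.] t 9.75
TCP [ 0.5144 -0.013   0.1531] shift [-0.01 -0.01  0.01] rot [-0.0001 -0.0001 -0.0003]
[ 0.2441714  -0.85158233  0.15852023]
```

Run:
```python
from h import *
angle(.3,.9,"pics/s5.png")
```

```text
angle [0.55 0.74 0.73 0.56] [44. 44. 43. 43.] t 9.8
```

View pics/s5.png

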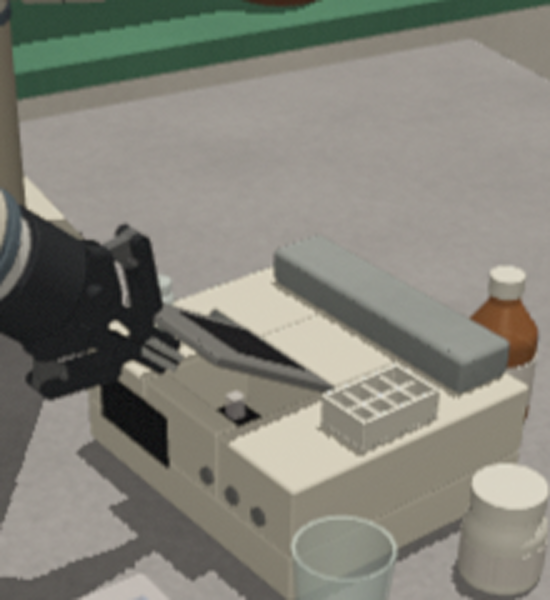

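The cover rests on the back of the upper finger at about 0.55 rad, with its near corner at (230,352). I'll continue lowering.

Request:
move_arm([
  [0.01, -0.06, -0.1, 0, 0, 0],
  [0.01, -0.06, -0.1, 0, 0, 0],
  [0.01, -0.05, -0.11, 0, 0, 0],
  [0.01, -0.05, -0.11, 0, 0, 0],
  [0.005, -0.035, -0.115, 0, 0, 0],
  [0.005, -0.035, -0.115, 0, 0, 0],
  [0.005, -0.025, -0.12, 0, 0, 0],
  [0.005, -0.025, -0.12, 0, 0, 0],
  [0, -0.01, -0.12, 0, 0, 0],
  [0, -0.01, -0.12, 0, 0, 0],
  [0, 0, -0.06, 0, 0, 0],
  [0, 0, -0.06, 0, 0, 0],
])

```text
time_s: 11.3
ee_pos: [0.5179, -0.0305, 0.0902]
ee_rot: [0.91, 0.079, -0.036, -0.405]
ft_force: [1.2, 0.1, -0.2]
grip_width: 0.003
grasp_force: 0.0
```

Request:
move_arm([
  [0, 0, -0.06, 0, 0, 0],
  [0, 0, -0.06, 0, 0, 0],
  [0, 0, -0.06, 0, 0, 0],
  [0, 0, 0, 0, 0, 0],
])

```text
time_s: 11.8
ee_pos: [0.5178, -0.0305, 0.0811]
ee_rot: [0.91, 0.079, -0.036, -0.405]
ft_force: [-0.6, -0.2, 0.3]
grip_width: 0.0
grasp_force: 0.0
```

Run:
```python
from h import *
o=env.get_obs();print(o["time_s"],o["ft_force"],o["grasp_force"])
p,r=go('U',-.108,.0825,42)
f=env.grab_frame("scene")["color"][60:300,220:440,::-1]; cv2.imwrite("pics/s6.png",cv2.resize(f,None,fx=2.5,fy=2.5,interpolation=cv2.INTER_CUBIC))
q=lambda x,y,z:((proj("scene",H+x*ex+y*ey+z*ez)+[2,1]-[220,60])*2.5).round().tolist()
for th in (0,.05,.1): print(th,[q(-.12*np.cos(th)+.008*np.sin(th),y,.1005+.12*np.sin(th)+.008*np.cos(th)) for y in(-.055,.055)])
```

```text
11.8 [-0.5671068  -0.15756548  0.32393284] 0.0
TCP [ 0.5174 -0.0303  0.0831] shift [-0.01  0.    0.04] rot [-0.0001 -0.0001 -0.0003]
0 [[[199.0, 446.0]], [[110.0, 378.0]]]
0.05 [[[199.0, 439.0]], [[111.0, 370.0]]]
0.1 [[[200.0, 431.0]], [[111.0, 363.0]]]
```

View pics/s6.png

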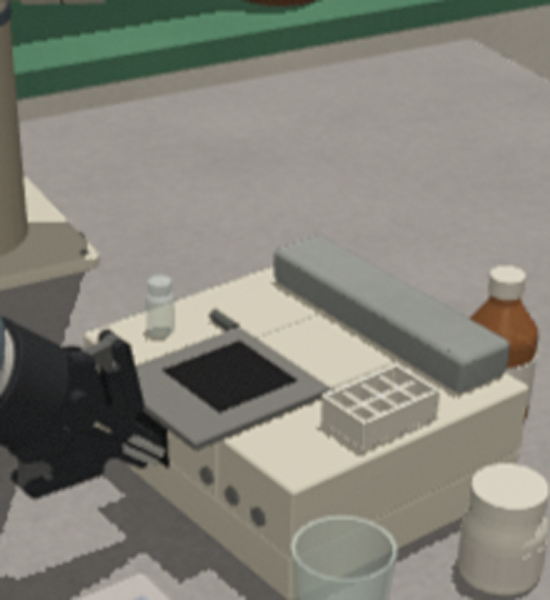

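The cover lies shut: its near corner is at (201,443), against (199,446) predicted. The finger is below it and bearing no load. I'll draw it out forward and clear.

Request:
move_arm([
  [0, 0, -0.1, 0, 0, 0],
  [0.03, -0.2, -0.05, 0, 0, 0],
  [0.05, -0.3, 0, 0, 0, 0],
  [0.08, -0.5, 0, 0, 0, 0],
  [0.08, -0.5, 0, 0, 0, 0],
  [0, -0.6, 0.3, 0, 0, 0],
  [0, -0.6, 0.5, 0, 0, 0],
  [0, -0.3, 0.5, 0, 0, 0],
  [0, 0, 0, 0, 0, 0],
])

```text
time_s: 12.98
ee_pos: [0.531, -0.1838, 0.1403]
ee_rot: [0.911, 0.079, -0.033, -0.404]
ft_force: [-0.8, 0.3, -0.8]
grip_width: 0.0
grasp_force: 0.0
```

Run:
```python
from h import *
from numpy.linalg import norm
o=env.get_obs();print(o["time_s"],o["ee_pos"])
a=env.grab_frame("scene")["color"];t=env.grab_frame("top")["color"]
cv2.imwrite("pics/s7.png",np.hstack([cv2.resize(x[:,:,::-1],(400,300),interpolation=cv2.INTER_AREA) for x in(a,t)]))
```

```text
12.975 [ 0.53103133 -0.18383478  0.14032848]
```

View pics/s7.png

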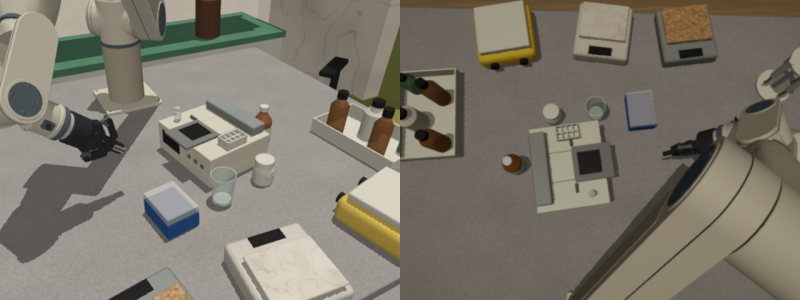

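The final views show the cover shut, at about (590,162) in the top view. The bystanders are all where they were, and the hand is clear.

```bash
python3 -c "
from h import *
print(env.close_job())"
```

```text
the job is handed in; nothing more can be done
None
```

The cover is shut and the job is handed in (no verdict came back): it tipped past balance, fell free, was caught on the finger at about 1.03 rad and was lowered until shut; the finger is clear and the glassware and boxes look unmoved.

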